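# Pack a bottle and fold the carton shut

## Task

Pack the small amber bottle for dispatch: stand it upright inside the open cardboard carton, setting it down gently, and let go of it. Then close the carton by folding its flaps down flat, both short end flaps first and the two long flaps over them last. Leave the closed carton where it stands, and do not disturb the white bottle and the timer beside it.

Things in the scene. Friction and masses are not known exactly. Their poses are not given: they have to be found in the camera images.
- carton: Loose brown cardboard carton, open on top, 0.75 kg (mostly its grey base pad); 116 (x) x 146 (y) mm, walls 126 mm high, 4 mm thick, inside 108 x 138 mm. Origin: centre of the underside; z up. The bottle stands on the pad, 16 mm above the underside. Two long flaps (146 mm wide) hinge on the -x and +x walls, two short ones (106 mm wide) on the +y and -y walls. Hard sideways pushes slide the carton.
- flap_near (a joint): Angle (rad) of the long flap hinged on the -x wall top (carton frame x = -57, z = 129.5 mm): 0 = flat over the opening (top face at z = 132.5 mm), 1.57 = upright, more = splayed outward (max 2.45). All flaps: 57 mm from hinge to free edge, 3 mm thick, start splayed outward; stiff hinges: a flap stays where it is left, about 1 N near its edge moves it.
- flap_far (a joint): The same for the long flap on the +x wall (hinge at x = +57, z = 129.5 mm).
- flap_left (a joint): Angle (rad) of the short end flap hinged on the +y wall top (carton frame y = +72, z = 126 mm): 0 = flat over the opening (top face at z = 129 mm), 1.57 = upright, more = splayed outward (max 2.45). Same length, thickness and stiffness as flap_near.
- flap_right (a joint): The same for the short end flap on the -y wall (hinge at y = -72, z = 126 mm).
- amber_bottle: Small loose brown (amber) bottle with white screw cap, 52 mm in diameter, 104 mm tall, 0.2 kg, standing. Origin: centre of its underside, z up through the cap. The cap is 30 mm in diameter, from 88 to 104 mm up, and is fixed to the bottle; it can be pinched from above.
- white_bottle: Bystander: loose white bottle with black cap, 60 mm in diameter, 125 mm tall, standing. Origin: centre of its underside, z up.
- timer: Bystander: loose white countdown timer lying on the bench, 70 x 62 x 19 mm. Origin: centre of its underside.

How it is judged:
On the way, in this order (a step that is already met when the one before it is completed fails the run):
1. the amber bottle stands upright in the carton, let go, all four flaps still open (z of amber_bottle in the frame of carton between 0.01 and 0.022 m and horizontal distance between amber_bottle and carton below 0.055 m and angle between amber_bottle's own z axis and vertical below 0.15 rad and contact force between amber_bottle and the fingers below 0.05 N and value of joint each of flap_near, flap_far, flap_left, flap_right above 0.8 rad), for 0.1 s.
2. both short end flaps are folded down while both long flaps are still open (value of joint each of flap_left, flap_right below 0.2 rad and value of joint each of flap_near, flap_far above 0.5 rad), for 0.1 s.
At the end, for the whole second after the job is handed in: All four flaps are within 0.15 rad (about 9 degrees) of flat; the amber bottle stands on the pad inside the carton, within 0.15 rad of upright; the carton stands level on the bench within 40 mm of where it began; everything is at rest (value of joint each of flap_near, flap_far, flap_left, flap_right below 0.15 rad and z of amber_bottle in the frame of carton between 0.01 and 0.022 m and horizontal distance between amber_bottle and carton below 0.055 m and angle between amber_bottle's own z axis and vertical below 0.15 rad and angle between carton's own z axis and vertical below 0.05 rad and height (world z) of carton below 0.01 m and distance of carton from where it was at the start of the episode below 0.04 m and linear speed of each of carton, amber_bottle below 0.02 m/s); the robot touches nothing.
It fails at once if the amber bottle is dropped or thrust into the carton (over 0.5 m/s in the last 40 mm above the pad) (z of amber_bottle in the frame of carton below 0.056 m and horizontal distance between amber_bottle and carton below 0.06 m and linear speed of amber_bottle above 0.5 m/s).
It fails at once if the amber bottle is tipped over (angle between amber_bottle's own z axis and vertical above 0.8 rad).
It fails at once if the white bottle is shifted by more than 30 mm or tipped (distance of white_bottle from where it was at the start of the episode above 0.03 m or angle between white_bottle's own z axis and vertical above 0.3 rad).
It fails at once if the timer is shifted by more than 30 mm (distance of timer from where it was at the start of the episode above 0.03 m).
It also fails if it takes over 61 s, if anything falls off the work surface, if the arm or the gripper's body presses on something with over 40 N, if the wrist force passes 120 N, or if a joint passes its speed limit or range.

## Robot

A 7-joint arm with a two-finger parallel gripper is mounted at the origin on the work surface; the furniture and walls round the work are solid. World frame = base frame: x ahead of the robot, y to its left, z up, the work surface at z = 0. Lengths are in m, angles in rad, forces in N, time in s.
With the tool pointing down it reaches from about 0.4 to 0.875 m from the base axis. Payload 6.5 kg.
Tool frame: the origin (TCP) lies between the finger pads; the fingertips stand 25 mm ahead of it and the grasp point (between the pads) lies 6 mm ahead of it; x points along the fingers, y is the direction in which the jaws open and shut, and the axes are right-handed (so a half turn about x gives the same grasp; the last joint's range is limited). The gripper opens to 88 mm and grips with 3 to 60 N. Pads are 18 mm wide; open, the fingers measure 123 mm over their backs; the gripper's body (75 mm by 187 mm) begins 45 mm behind the grasp point.
Start: joints at [1.154, 0.536, -0.004, 1.538, 0.003, 1.067, -0.071], TCP at [0.223, -0.61, 0.264] pointing down, gripper open.
Joint ranges: [-2.7, 2.7], [-0.37, 2.16], [-1.27, 1.26], [0.24, 2.4], [-1.31, 4.45], [0.19, 1.91], [-2.76, 2.76]. Speed limits (rad/s): [2.39, 2.39, 3.14, 3.14, 3.14, 3.14, 3.14].

## Interface

Orientations are given as a 3x3 rotation matrix whose columns are the frame's x, y, z axes.
In Python, from station import r, optics gives the robot as it stands.
- The arm moves only by the tool servo_tool, never from a script. Its arguments are lists of equal length, an entry for each row: "twist": the turn, a rotation vector about the tool's x, y, z in degrees, a list of three; "offset": the shift along the tool's x, y, z in mm, a list of three; "grip": the opening, from 0 (shut) to 1 (fully open). In form: {"twist": [[ax, ay, az], ...], "offset": [[dx, dy, dz], ...], "grip": [grip, ...]}. A call has 1 to 20 rows; each row shifts and turns the commanded pose from where the row before left it, along the tool's axes as they then stand; what a row does not reach is not made up. A row lasts 1/10 s, in which the tool goes at most 50 mm and 8.59 degrees, less where a joint would pass 70% of its speed; a pose out of reach is approached as far as the arm can. A call is refused whole if a number of a shift passes 50 or a number of a turn 8.59, either way. A call with a gripper value outside its range is refused whole. The fingers move at their own pace and stop on an object; the grip force is fixed at half the most. Time passes only in rows, so rows that do not move let the fingers close. It gives the time, the measured TCP pose, the force and the opening at its end, in the units of the state.
- r.state(): the state, without advancing time (a new reading comes with each control period).
- optics.camera(name): name is "scene" or "side" or "wrist"; returns (picture, depth): 420x560x3 uint8, blue, green, red; 420x560 float32, m along the optical axis (not along the pixel's ray), 0 where there is no reading.
- optics.get_calibration(name): a dict with "intrinsics" (3x3 intrinsics, pixels), "k1" (the pictures are not rectified: a ray, as slopes to the right and down, at radius r is drawn at 1 + k1 r^2 times it, then the intrinsics apply), "extrinsics" (4x4, takes a point from world to camera coordinates). Camera axes: x right, y down, z forward; pixel columns grow to the right and rows downward; lengths in m; the calibration is good to about 2 mm. A picture is of the moment at which its call begins: read the wrist's pose just before it. get_calibration takes no time and is no camera call; for the wrist camera it gives the pose at the moment of the call.
- r.hand_in(): hands the job in, once; it reports no verdict.
The state is a dict: "time_s": time; "qpos": joint angles; "qd": joint speeds; "tau": joint torques, N m; "eef_pos": TCP position; "ee_rot": TCP orientation; "wrist_force": force on the tool from outside, world axes, zero at the start; "moment": the same for the moment, N m; "grip_width": finger opening in m.
Only numpy, scipy, OpenCV 4.12 (cv2) and the standard library are available. Lean on these libraries where they do the work, as an engineer would, in place of code of your own. Each camera call takes 0.05 s, during which the arm holds its last target.

## Working session

There is one attempt and no reset: what is moved stays moved. The work goes in short steps, Python scripts to look and compute and a tool call to move; the robot and the scene stay as the last step left them, time stands still between calls to the robot, and variables do not carry over. Pictures are saved under pics/ and viewed, and the job is handed in when it is done.

Besides the shell and the picture viewer there is one more tool, called after "Call:" in YAML: its name, and indented under it one key for each argument. servo_tool: Moves the arm, as the interface text tells. Its arguments: {"type":"object","properties":{"twist":{"type":"array","items":{"type":"array","items":{"type":"number"}}},"offset":{"type":"array","items":{"type":"array","items":{"type":"number"}}},"grip":{"type":"array","items":{"type":"number"}}},"required":["twist","offset","grip"]}

```bash
mkdir -p pics; ls; python3 - <<'E'
from station import r, optics
import cv2,json
s=r.state(); print(s)
for n in ("scene","side","wrist"):
    p,d=optics.camera(n); cv2.imwrite(f"pics/{n}0.png",p)
    import numpy as np
    np.save(f"pics/{n}0.npy",d); c=optics.get_calibration(n); print(n,c)
    np.savez(f"pics/{n}0.npz",K=c["intrinsics"],k1=c["k1"],E=c["extrinsics"])
E
```

```text
pics
{'time_s': 0.0, 'qpos': array([ 1.15380784,  0.5371608 , -0.0044336 ,  1.53884366,  0.00263832,
        1.06730141, -0.07115131]), 'qd': array([ 0.0018174 , -0.00061982,  0.00155459,  0.00058259, -0.000736  ,
       -0.00100343,  0.00049865]), 'tau': array([ 3.13872943e-04, -5.70983362e+01,  9.90918092e-01, -2.51606619e+01,
       -5.62536728e-02,  1.78459450e-02,  1.30568496e-04]), 'eef_pos': array([ 0.22314725, -0.60989857,  0.26285406]), 'ee_rot': array([[-7.36028005e-04,  3.43764316e-01, -9.39055671e-01],
       [ 1.54121223e-03, -9.39054420e-01, -3.43765066e-01],
       [-9.99998541e-01, -1.70030481e-03,  1.61356583e-04]]), 'wrist_force': array([-0.79010284, -0.11549449,  0.22009051]), 'moment': array([-0.02083565, -0.02776976, -0.04621444]), 'grip_width': 0.08821340008361461}
scene {'intrinsics': array([[497.17266321,   0.        , 282.98637181],
       [  0.        , 497.17266321, 211.55239825],
       [  0.        ,   0.        ,   1.        ]]), 'k1': -0.0929217014668455, 'extrinsics': array([[-0.69241051, -0.72116758, -0.02202285,  0.39337549],
       [-0.4957632 ,  0.
[... 388 characters left out ...]
.97791933, -0.20806496,  0.01956404,  0.51730832],
       [-0.11086962,  0.43717257, -0.89251783,  0.15421907],
       [ 0.17714882, -0.8749795 , -0.45058759,  1.11804403],
       [ 0.        ,  0.        ,  0.        ,  1.        ]])}
wrist {'intrinsics': array([[291.10558162,   0.        , 276.69376498],
       [  0.        , 291.10558162, 206.08566319],
       [  0.        ,   0.        ,   1.        ]]), 'k1': -0.045519472189659696, 'extrinsics': array([[ 0.34367548, -0.93908625, -0.00204626, -0.64940341],
       [-0.89806997, -0.32930024,  0.29160194, -0.03978344],
       [-0.2745132 , -0.09837875, -0.95653757,  0.38985773],
       [ 0.        ,  0.        ,  0.        ,  1.        ]])}
```

View pics/scene0.png

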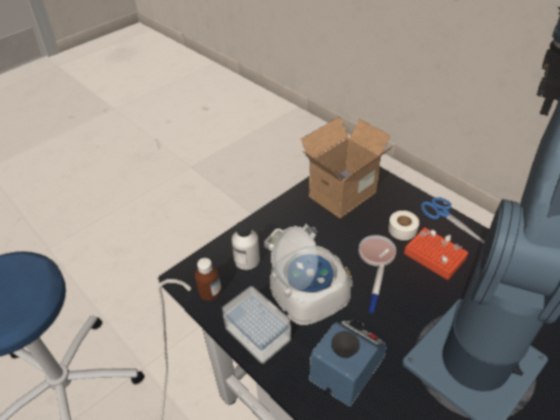

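View pics/side0.png

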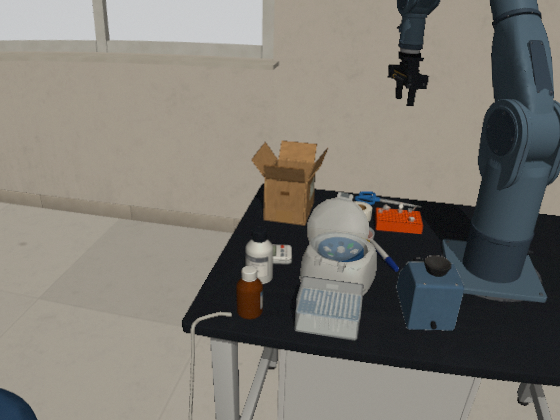

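View pics/wrist0.png

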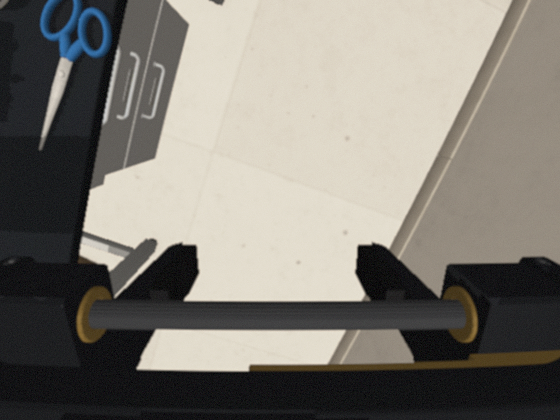

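The scene and side pictures show the open carton at scene pixel (345,170), the amber bottle at (207,280), the white bottle at (245,248) and a centrifuge between the arm and the bottles. Next I turn these into positions.

```bash
cat > h.py <<'E'
import numpy as np, cv2
def cloud(d,K,k1,E):
    h,w=d.shape; u,v=np.meshgrid(np.arange(w),np.arange(h))
    D=np.array([k1,0,0,0,0.])
    p=cv2.undistortPoints(np.stack([u,v],-1).reshape(-1,1,2).astype(np.float64),K,D).reshape(h,w,2)
    P=np.concatenate([p*d[...,None],d[...,None]],-1)
    R=E[:3,:3];t=E[:3,3]
    W=(P-t)@R
    W[d<=0]=np.nan
    return W
def proj(X,K,k1,E):
    X=np.atleast_2d(X); rv=cv2.Rodrigues(E[:3,:3])[0]
    return cv2.projectPoints(X.astype(float),rv,E[:3,3],K,np.array([k1,0,0,0,0.]))[0].reshape(-1,2)
def grab(name,tag):
    from station import r,optics
    c=optics.get_calibration(name); p,d=optics.camera(name)
    cv2.imwrite(f"pics/{name}{tag}.png",p); np.save(f"pics/{name}{tag}.npy",d)
    np.savez(f"pics/{name}{tag}.npz",K=c["intrinsics"],k1=c["k1"],E=c["extrinsics"])
    return p,cloud(d,c["intrinsics"],c["k1"],c["extrinsics"]),c
def load(name,tag):
    c=np.load(f"pics/{name}{tag}.npz"); d=np.load(f"pics/{name}{tag}.npy")
    return cv2.imread(f"pics/{name}{tag}.png"),cloud(d,c["K"],float(c["k1"]),c["E"]),c
E
python3 - <<'E'
from h import *
for n,pts in (("scene",dict(amb=(207,285),ambcap=(206,265),wh=(245,250),whcap=(244,231),cart=(345,190),cR=(365,135),cL=(322,135),cback=(322,155),cent=(295,240),centbody=(310,290),rack=(258,315),blue=(345,345),table=(200,310),edge=(175,275))),("side",dict(amb=(250,298),cap=(250,274),wh=(259,262),whc=(260,242),cart=(288,207),timer=(282,254),cent=(338,225),rack=(330,315)))):
    p,W,c=load(n,0)
    for k,(u,v) in pts.items(): print(n,k,W[v,u].round(4))
# top-down height map of both
H=np.zeros((800,800,3),np.uint8)
for n in ("scene","side"):
    p,W,c=load(n,0); m=np.isfinite(W[...,2])&(W[...,2]>-0.02)&(W[...,2]<0.4)
    x=((1.0-W[...,0])*700); y=((0.6-W[...,1])*700)
    x=np.where(m,x,-1).astype(int);y=np.where(m,y,-1).astype(int)
    ok=m&(x>=1)&(x<600)&(y>=1)&(y<799)
    o=np.argsort(W[...,2][ok]); 
    for dx in(0,1):
      for dy in (0,1): H[x[ok][o]+dx,y[ok][o]+dy]=p[ok][o]
for i in range(0,10):
    cv2.putText(H,f"x{1-i*.1:.1f}",(0,int(i*70)+5),0,.4,(0,255,0)); 
    cv2.putText(H,f"{.6-i*.1:.1f}",(int(i*70),590),0,.4,(0,255,255))
    cv2.line(H,(0,i*70),(800,i*70),(0,80,0));cv2.line(H,(i*70,0),(i*70,600),(0,80,0))
cv2.imwrite("pics/top.png",H[:600])
E
```

```text
scene amb [0.5061 0.2876 0.0564]
scene ambcap [0.5166 0.2741 0.1044]
scene wh [0.5123 0.171  0.073 ]
scene whcap [0.5205 0.1618 0.1229]
scene cart [ 0.4754 -0.1289  0.0874]
scene cR [ 0.5394 -0.277   0.1472]
scene cL [ 0.6113 -0.1874  0.1566]
scene cback [ 0.5862 -0.1621  0.1185]
scene cent [0.37   0.1515 0.2031]
scene centbody [0.3261 0.1518 0.0825]
scene rack [0.3601 0.2674 0.0756]
scene blue [0.1726 0.2216 0.1315]
scene table [0.5002 0.3212 0.0014]
scene edge [6.220e-01 3.034e-01 4.000e-04]
side amb [0.5159 0.2985 0.0555]
side cap [0.5192 0.2847 0.1019]
side wh [0.5266 0.1811 0.0616]
side whc [0.5287 0.164  0.1011]
side cart [ 0.5195 -0.1194  0.0463]
side timer [0.4973 0.0707 0.0179]
side cent [0.3671 0.1731 0.1692]
side rack [0.3593 0.3088 0.0513]
```

View pics/top.png

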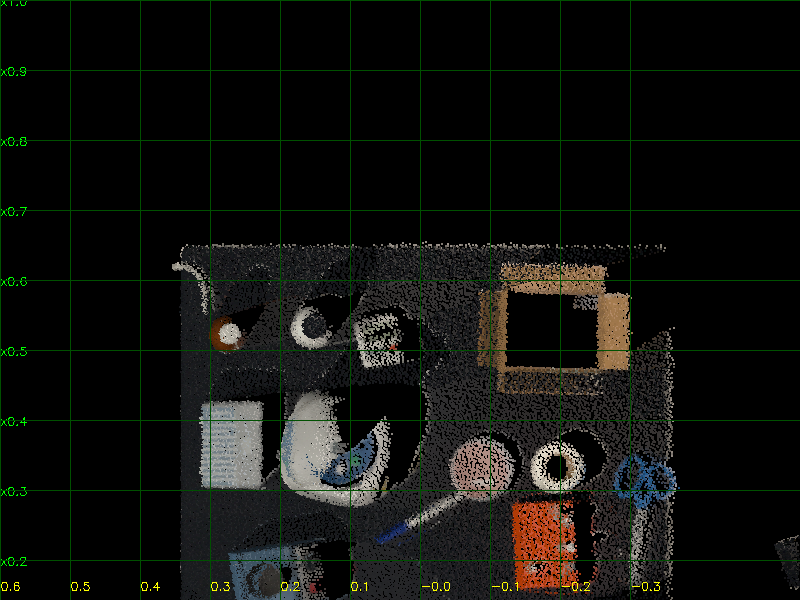

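The height map shows the carton roughly aligned with the world axes near (0.525,-0.185), and the amber cap near (0.52,0.275). I fit these more exactly.

```bash
python3 - <<'E'
from h import *
P=[];C=[]
for n in ("scene","side"):
    p,W,c=load(n,0); m=np.isfinite(W[...,2]); P.append(W[m]);C.append(p[m])
    # caps
    for nm,(x0,x1,y0,y1),(z0,z1) in (("amb",(.46,.58,.23,.34),(.1015,.108)),("ambbody",(.46,.58,.23,.34),(.02,.08)),("wh",(.46,.58,.12,.21),(.02,.09))):
        q=W[m]; q=q[(q[:,0]>x0)&(q[:,0]<x1)&(q[:,1]>y0)&(q[:,1]<y1)&(q[:,2]>z0)&(q[:,2]<z1)]
        A=np.c_[2*q[:,:2],np.ones(len(q))]; s=np.linalg.lstsq(A,(q[:,:2]**2).sum(1),rcond=None)[0]
        print(n,nm,len(q),"mean",q.mean(0).round(4),"circ",s[:2].round(4),np.sqrt(s[2]+s[0]**2+s[1]**2).round(4), "mm",q.min(0).round(3),q.max(0).round(3))
    q=W[m]; q=q[(q[:,0]>.4)&(q[:,0]<.68)&(q[:,1]>-.34)&(q[:,1]<-.03)&(q[:,2]>.02)]
    for nm,s in (("near wall out",(q[:,0]<.49)&(q[:,2]<.1)&(q[:,1]>-.24)&(q[:,1]<-.13)),("left wall out",(q[:,1]>-.125)&(q[:,1]<-.10)&(q[:,2]<.1)&(q[:,0]>.48)&(q[:,0]<.57))):
        w=q[s]
        if len(w)<30: continue
        ce=np.median(w,0); u,ss,v=np.linalg.svd(w-ce,full_matrices=False); print(n,nm,len(w),ce.round(4),v[2].round(3),ss[2]/len(w)**.5)
    for nm,s in (("near",(q[:,0]<.462)&(q[:,2]>.12)&(q[:,1]>-.24)&(q[:,1]<-.12)),("far",(q[:,0]>.59)&(q[:,2]>.14)),("left",(q[:,1]>-.105)&(q[:,2]>.14)),("right",(q[:,1]<-.26)&(q[:,2]>.135))):
        w=q[s]
        if len(w)<30: continue
        ce=np.median(w,0); u,ss,v=np.linalg.svd(w-ce,full_matrices=False); print(n,nm,len(w),ce.round(4),v[2].round(3),(ss[2]/len(w)**.5).round(4),w.min(0).round(3),w.max(0).round(3))
E
```

```text
scene amb 115 mean [0.5233 0.2736 0.1042] circ [0.5237 0.2733] 0.0108 mm [0.508 0.258 0.102] [0.537 0.287 0.108]
scene ambbody 512 mean [0.5098 0.2819 0.0555] circ [0.5218 0.2753] 0.022 mm [0.496 0.249 0.02 ] [0.543 0.301 0.08 ]
scene wh 582 mean [0.5174 0.1648 0.0591] circ [0.5328 0.1531] 0.0271 mm [0.503 0.126 0.02 ] [0.561 0.183 0.09 ]
scene near wall out 601 [ 0.4722 -0.1825  0.0627] [-1.     0.028 -0.003] 0.0011970860369638894
scene left wall out 603 [ 0.5241 -0.1145  0.0613] [-0.019 -1.    -0.005] 0.0014243735920452607
scene near 85 [ 0.4413 -0.1799  0.1762] [-0.865  0.019 -0.501] 0.0009 [ 0.437 -0.239  0.144] [ 0.46  -0.122  0.181]
scene far 794 [ 0.609  -0.1864  0.1586] [ 0.791 -0.019 -0.612] 0.0021 [ 0.59  -0.265  0.14 ] [ 0.626 -0.115  0.179]
scene left 170 [ 0.5259 -0.0909  0.163 ] [-0.019 -0.876  0.482] 0.0007 [ 0.478 -0.105  0.14 ] [ 0.587 -0.082  0.178]
scene right 649 [ 0.5254 -0.2812  0.1528] [ 0.017 -0.76  -0.65 ] 0.0037 [ 0.473 -0.3    0.135] [ 0.618 -0.26   0.178]
side amb 102 mean [0.5232 0.2738 0.1038] circ [0.5235 0.2732] 0.0101 mm [0.51  0.258 0.102] [0.537 0.2
[... 187 characters left out ...]
0.0261 mm [0.505 0.133 0.02 ] [0.562 0.184 0.09 ]
side near wall out 151 [ 0.4711 -0.1817  0.061 ] [ 1.    -0.028  0.002] 0.00044849380029355154
side left wall out 892 [ 0.5249 -0.1167  0.0605] [-0.021 -1.    -0.005] 0.002369154451115447
side near 80 [ 0.4494 -0.1788  0.1653] [-0.815  0.025 -0.579] 0.0009 [ 0.437 -0.239  0.145] [ 0.462 -0.122  0.18 ]
side far 340 [ 0.6072 -0.1847  0.158 ] [-0.82   0.015  0.572] 0.0012 [ 0.591 -0.269  0.14 ] [ 0.622 -0.114  0.176]
side left 383 [ 0.5283 -0.0944  0.1609] [ 0.023  0.87  -0.493] 0.0014 [ 0.478 -0.105  0.14 ] [ 0.584 -0.081  0.178]
side right 540 [ 0.5263 -0.2817  0.1528] [ 0.006 -0.76  -0.65 ] 0.0036 [ 0.473 -0.302  0.135] [ 0.615 -0.26   0.171]
```

The carton centre is near (0.530,-0.189) with a yaw of about -0.022 rad, and the amber bottle is at (0.5235,0.274). I lift and turn the tool to match the carton's yaw, then traverse.

Call:
servo_tool:
  twist:
    - [4.3,0,0]
    - [4.3,0,0]
    - [4.3,0,0]
    - [4.3,0,0]
    - [4.2,0,0]
  offset:
    - [-16,0,0]
    - [-16,0,0]
    - [-16,0,0]
    - [-16,0,0]
    - [-16,0,0]
  grip: [1,1,1,1,1]

```text
time_s: 0.65
eef_pos: [0.2233, -0.6102, 0.344]
ee_rot: [[-0.0, -0.026, -1.0], [0.001, -1.0, 0.026], [-1.0, -0.001, 0.0]]
wrist_force: [-0.2, -0.3, -0.5]
grip_width: 0.0882
```

Call:
servo_tool:
  twist:
    - [0,0,0]
    - [0,0,0]
    - [0,0,0]
    - [0,0,0]
    - [0,0,0]
    - [0,0,0]
    - [0,0,0]
    - [0,0,0]
    - [0,0,0]
    - [0,0,0]
    - [0,0,0]
    - [0,0,0]
    - [0,0,0]
    - [0,0,0]
    - [0,0,0]
    - [0,0,0]
  offset:
    - [0,-26,-20]
    - [0,-26,-20]
    - [0,-26,-20]
    - [0,-26,-20]
    - [0,-26,-20]
    - [0,-26,-20]
    - [0,-26,-20]
    - [0,-26,-20]
    - [0,-26,-20]
    - [0,-26,-20]
    - [0,-26,-20]
    - [0,-26,-20]
    - [0,-26,-20]
    - [0,-26,-20]
    - [0,-26,-20]
    - [0,-26,-20]
  grip: [1,1,1,1,1,1,1,1,1,1,1,1,1,1,1,1]

```text
time_s: 2.25
eef_pos: [0.5532, -0.2006, 0.3434]
ee_rot: [[-0.001, -0.023, -1.0], [0.0, -1.0, 0.023], [-1.0, -0.0, 0.001]]
wrist_force: [0.1, -0.1, -0.3]
grip_width: 0.088
```

```bash
python3 - <<'E'
from h import *
p,W,c=grab("wrist",1)
E
```

Call:
servo_tool:
  twist:
    - [0,0,0]
    - [0,0,0]
    - [0,0,0]
    - [0,0,0]
    - [0,0,0]
    - [0,0,0]
    - [0,0,0]
    - [0,0,0]
    - [0,0,0]
    - [0,0,0]
    - [0,0,0]
    - [0,0,0]
    - [0,0,0]
    - [0,0,0]
    - [0,0,0]
  offset:
    - [0,-31.6,2.7]
    - [0,-31.6,2.7]
    - [0,-31.6,2.7]
    - [0,-31.6,2.7]
    - [0,-31.6,2.7]
    - [0,-31.6,2.7]
    - [0,-31.6,2.7]
    - [0,-31.6,2.7]
    - [0,-31.6,2.7]
    - [0,-31.6,2.7]
    - [0,-31.6,2.7]
    - [0,-31.6,2.7]
    - [0,-31.6,2.7]
    - [0,-31.6,2.7]
    - [0,-31.6,2.7]
  grip: [1,1,1,1,1,1,1,1,1,1,1,1,1,1,1]

```text
time_s: 3.8
eef_pos: [0.5227, 0.2739, 0.3434]
ee_rot: [[-0.0, -0.023, -1.0], [-0.0, -1.0, 0.023], [-1.0, 0.0, 0.0]]
wrist_force: [0.3, -0.5, -1.1]
grip_width: 0.0879
```

```bash
python3 - <<'E'
from h import *
from station import r
p,W,c=grab("wrist",2)
s=r.state(); print(s["eef_pos"],s["qpos"].round(2))
q=W[np.isfinite(W[...,2])]
for nm,(z0,z1) in (("top",(.1015,.108)),("side",(.09,.101)),("body",(.03,.075))):
    a=q[(q[:,0]>.47)&(q[:,0]<.58)&(q[:,1]>.23)&(q[:,1]<.33)&(q[:,2]>z0)&(q[:,2]<z1)]; 
    if len(a): print(nm,len(a),a.mean(0).round(4),((a.min(0)+a.max(0))/2).round(4),a.min(0).round(3),a.max(0).round(3))
E
```

```text
[0.52071218 0.28046066 0.34351822] [-0.3   0.39 -0.36  1.59  0.14  1.19 -2.27]
top 398 [0.5248 0.273  0.1035] [0.5245 0.2733 0.1038] [0.511 0.259 0.102] [0.538 0.287 0.106]
side 27 [0.5354 0.2734 0.096 ] [0.5259 0.2739 0.0957] [0.513 0.26  0.091] [0.539 0.287 0.101]
body 451 [0.5326 0.2735 0.0667] [0.5249 0.2734 0.0526] [0.5   0.248 0.03 ] [0.55  0.298 0.075]
```

View pics/wrist1.png

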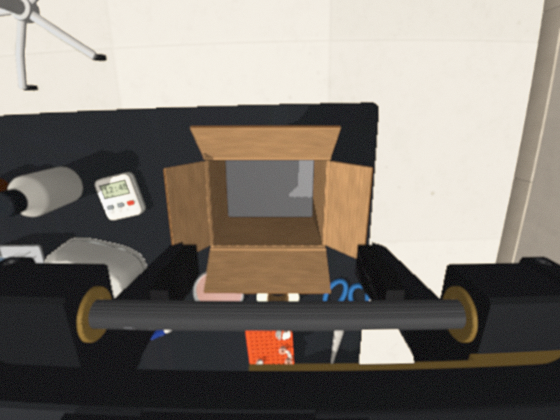

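View pics/wrist2.png

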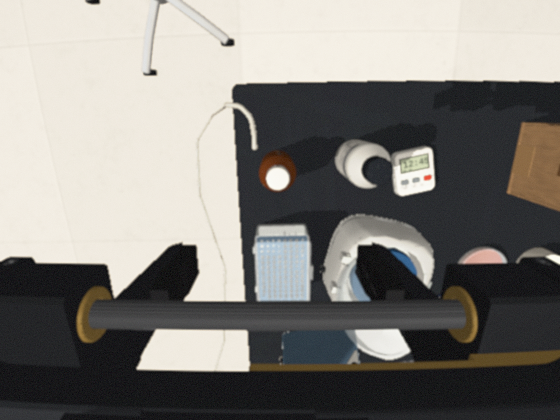

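The wrist views confirm the open carton with its four splayed flaps, and the amber cap at (278,178). The arm was still settling, so I let it settle and start down.

Call:
servo_tool:
  twist:
    - [0,0,0]
    - [0,0,0]
    - [0,0,0]
    - [0,0,0]
  offset:
    - [25,0,0]
    - [25,0,0]
    - [25,0,0]
    - [0,0,0]
  grip: [1,1,1,1]

```text
time_s: 4.25
eef_pos: [0.5211, 0.2714, 0.2653]
ee_rot: [[-0.006, -0.023, -1.0], [-0.004, -1.0, 0.023], [-1.0, 0.004, 0.006]]
wrist_force: [0.2, -0.3, -0.6]
grip_width: 0.0882
```

Call:
servo_tool:
  twist:
    - [0,0,0]
    - [0,0,0]
  offset:
    - [0,0,0]
    - [0,0,0]
  grip: [1,1]

```text
time_s: 4.45
eef_pos: [0.5237, 0.2734, 0.2702]
ee_rot: [[0.002, -0.023, -1.0], [0.001, -1.0, 0.023], [-1.0, -0.001, -0.002]]
wrist_force: [-1.2, 0.3, 0.8]
grip_width: 0.0882
```

```bash
python3 - <<'E'
from h import *
from station import r
s=r.state(); print(s["eef_pos"],np.abs(s["qd"]).max())
p,W,c=grab("wrist",3)
q=W[np.isfinite(W[...,2])]
for nm,(z0,z1) in (("top",(.1015,.108)),("body",(.03,.075))):
    a=q[(q[:,0]>.47)&(q[:,0]<.58)&(q[:,1]>.23)&(q[:,1]<.33)&(q[:,2]>z0)&(q[:,2]<z1)]; 
    if len(a): print(nm,len(a),a.mean(0).round(4),((a.min(0)+a.max(0))/2).round(4),a.min(0).round(3),a.max(0).round(3))
E
```

```text
[0.5236964  0.27335858 0.27020022] 0.004055497474715206
top 608 [0.5252 0.2728 0.1035] [0.5248 0.2731 0.1036] [0.511 0.259 0.102] [0.539 0.287 0.106]
body 646 [0.5355 0.2731 0.0659] [0.5246 0.2733 0.0525] [0.499 0.248 0.03 ] [0.55  0.299 0.075]
```

Call:
servo_tool:
  twist:
    - [0,0,0]
    - [0,0,0]
    - [0,0,0]
    - [0,0,0]
    - [0,0,0]
    - [0,0,0]
    - [0,0,0]
    - [0,0,0]
    - [0,0,0]
    - [0,0,0]
    - [0,0,0]
  offset:
    - [15,0,-0.5]
    - [25,0,0]
    - [25,0,0]
    - [25,0,0]
    - [25,0,0]
    - [18,0,0]
    - [12,0,0]
    - [6,0,0]
    - [3,0,0]
    - [0,0,0]
    - [0,0,0]
  grip: [1,1,1,1,1,1,1,1,1,1,1]

```text
time_s: 5.6
eef_pos: [0.524, 0.2733, 0.1155]
ee_rot: [[0.001, -0.023, -1.0], [0.001, -1.0, 0.023], [-1.0, -0.001, -0.001]]
wrist_force: [0.5, -0.4, 0.7]
grip_width: 0.088
```

Call:
servo_tool:
  twist:
    - [0,0,0]
    - [0,0,0]
    - [0,0,0]
    - [0,0,0]
    - [0,0,0]
    - [0,0,0]
    - [0,0,0]
    - [0,0,0]
    - [0,0,0]
    - [0,0,0]
  offset:
    - [0,0,0]
    - [0,0,0]
    - [0,0,0]
    - [0,0,0]
    - [0,0,0]
    - [0,0,0]
    - [0,0,0]
    - [0,0,0]
    - [0,0,0]
    - [0,0,0]
  grip: [0.7,0.55,0.45,0.35,0.25,0.15,0,0,0,0]

```text
time_s: 6.6
eef_pos: [0.5234, 0.273, 0.1147]
ee_rot: [[-0.0, -0.023, -1.0], [-0.0, -1.0, 0.023], [-1.0, 0.0, 0.0]]
wrist_force: [-0.3, 0.6, 0.2]
grip_width: 0.0288
```

The jaws stopped at 28.8 mm on the cap. I lift and check.

Call:
servo_tool:
  twist:
    - [0,0,0]
    - [0,0,0]
    - [0,0,0]
    - [0,0,0]
    - [0,0,0]
    - [0,0,0]
    - [0,0,0]
    - [0,0,0]
    - [0,0,0]
    - [0,0,0]
    - [0,0,0]
    - [0,0,0]
    - [0,0,0]
  offset:
    - [-5,0,0]
    - [-10,0,0]
    - [-20,0,0]
    - [-25,0,0]
    - [-25,0,0]
    - [-25,0,0]
    - [-25,0,0]
    - [-25,0,0]
    - [-25,0,0]
    - [-18,0,0]
    - [-10,0,0]
    - [-5,0,0]
    - [0,0,0]
  grip: [0,0,0,0,0,0,0,0,0,0,0,0,0]

```text
time_s: 7.9
eef_pos: [0.5234, 0.273, 0.3329]
ee_rot: [[0.0, -0.023, -1.0], [0.0, -1.0, 0.023], [-1.0, -0.0, -0.0]]
wrist_force: [0.3, 0.2, -2.1]
grip_width: 0.029
```

```bash
python3 - <<'E'
from h import *
p,W,c=grab("side",4)
cv2.imwrite("pics/side4c.png",cv2.resize(p[80:320,150:430],None,fx=2,fy=2))
E
```

```text
(no output)
```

View pics/side4c.png

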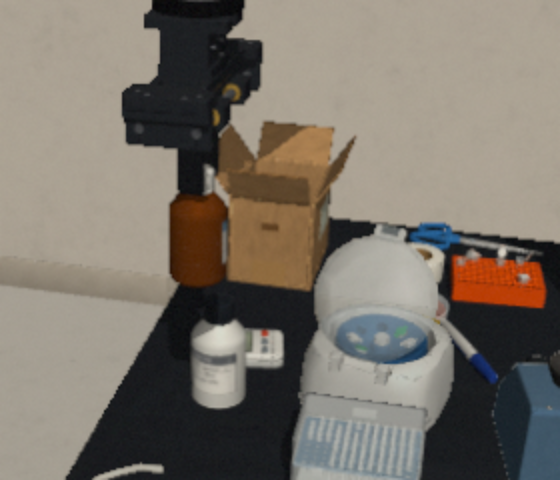

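The bottle hangs upright in the gripper at crop pixel (197,240), and its weight shows in the wrist force. I carry it over the carton.

Call:
servo_tool:
  twist:
    - [0,0,0]
    - [0,0,0]
    - [0,0,0]
    - [0,0,0]
    - [0,0,0]
    - [0,0,0]
    - [0,0,0]
    - [0,0,0]
    - [0,0,0]
    - [0,0,0]
    - [0,0,0]
    - [0,0,0]
    - [0,0,0]
    - [0,0,0]
    - [0,0,0]
    - [0,0,0]
    - [0,0,0]
    - [0,0,0]
    - [0,0,0]
    - [0,0,0]
  offset:
    - [0,8,-1]
    - [0,18,-1]
    - [0,30,-1]
    - [0,33,-1]
    - [0,33,-1]
    - [0,33,-1]
    - [0,33,-1]
    - [0,33,-1]
    - [0,33,-1]
    - [0,33,-1]
    - [0,33,-1]
    - [0,33,-1]
    - [0,33,-1]
    - [0,33,-1]
    - [0,25,-1]
    - [0,15,-1]
    - [0,7,-1]
    - [0,1.5,0]
    - [0,0,0]
    - [0,0,0]
  grip: [0,0,0,0,0,0,0,0,0,0,0,0,0,0,0,0,0,0,0,0]

```text
time_s: 9.95
eef_pos: [0.5301, -0.1932, 0.3327]
ee_rot: [[-0.0, -0.021, -1.0], [0.001, -1.0, 0.021], [-1.0, -0.001, 0.0]]
wrist_force: [-0.3, 0.7, -2.9]
grip_width: 0.0287
```

```bash
python3 - <<'E'
from h import *
from station import r
s=r.state(); print(s["eef_pos"])
p,W,c=grab("wrist",5)
p2,W2,c2=grab("side",5)
cv2.imwrite("pics/side5c.png",cv2.resize(p2[80:280,180:440],None,fx=2,fy=2))
# flap/wall overlay of assumed carton
cy=-0.022; R=np.array([[np.cos(cy),-np.sin(cy)],[np.sin(cy),np.cos(cy)]]); ctr=np.array([.5297,-.1885])
for im,cc,nm in ((p2,c2,"side5o"),):
    im=cv2.resize(im,None,fx=1.4,fy=1.4)
    for hx,hy,z in ((.058,.073,.126),(.058,.073,0.)):
        X=np.array([[-hx,-hy],[hx,-hy],[hx,hy],[-hx,hy]])@R.T+ctr
        uv=proj(np.c_[X,np.full(4,z)],cc["intrinsics"],cc["k1"],cc["extrinsics"])*1.4
        cv2.polylines(im,[uv.astype(int).reshape(-1,1,2)],True,(0,255,0),1)
    cv2.imwrite(f"pics/{nm}.png",im)
E
```

```text
[ 0.53011215 -0.19320575  0.33267986]
```

View pics/side5o.png

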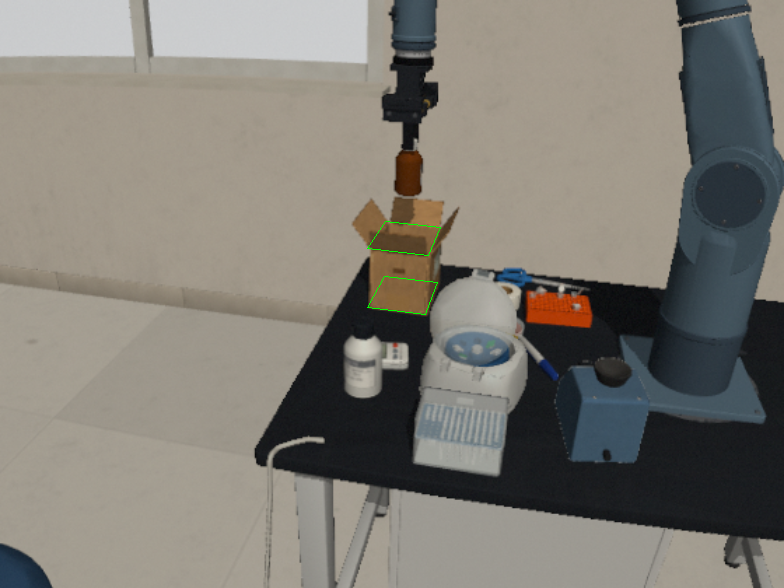

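View pics/wrist5.png

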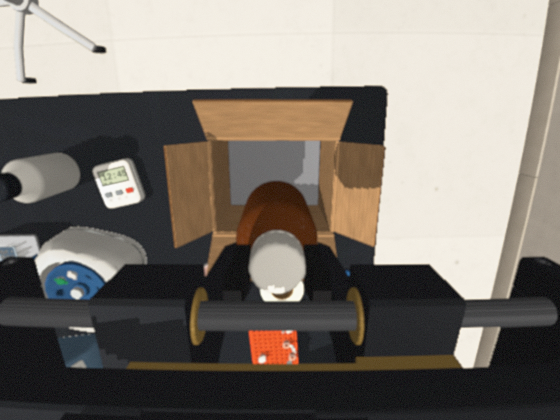

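The carton model overlay (green) matches the picture, and the bottle is centred over the opening. I lower it.

Call:
servo_tool:
  twist:
    - [0,0,0]
    - [0,0,0]
    - [0,0,0]
    - [0,0,0]
    - [0,0,0]
    - [0,0,0]
    - [0,0,0]
    - [0,0,0]
    - [0,0,0]
    - [0,0,0]
    - [0,0,0]
    - [0,0,0]
    - [0,0,0]
    - [0,0,0]
    - [0,0,0]
    - [0,0,0]
    - [0,0,0]
  offset:
    - [10,1,0]
    - [20,0,0]
    - [20,0,0]
    - [20,0,0]
    - [20,0,0]
    - [20,0,0]
    - [20,0,0]
    - [20,0,0]
    - [15,0,0]
    - [10,0,0]
    - [6,0,0]
    - [5,0,0]
    - [5,0,0]
    - [4,0,0]
    - [3,0,0]
    - [2,0,0]
    - [0,0,0]
  grip: [0,0,0,0,0,0,0,0,0,0,0,0,0,0,0,0,0]

```text
time_s: 11.75
eef_pos: [0.5298, -0.1957, 0.1326]
ee_rot: [[-0.0, -0.023, -1.0], [0.0, -1.0, 0.023], [-1.0, -0.0, 0.0]]
wrist_force: [-1.0, -0.7, -2.3]
grip_width: 0.029
```

Call:
servo_tool:
  twist:
    - [0,0,0]
    - [0,0,0]
    - [0,0,0]
  offset:
    - [1,0,0]
    - [0.7,0,0]
    - [0,0,0]
  grip: [0,0,0]

```text
time_s: 12.05
eef_pos: [0.5299, -0.1958, 0.1311]
ee_rot: [[0.0, -0.023, -1.0], [-0.0, -1.0, 0.023], [-1.0, 0.0, -0.0]]
wrist_force: [-0.2, -0.1, -1.3]
grip_width: 0.0293
```

Almost down. I take one last half millimetre and then open part-way.

Call:
servo_tool:
  twist:
    - [0,0,0]
    - [0,0,0]
  offset:
    - [0.6,0,0]
    - [0,0,0]
  grip: [0,0]

```text
time_s: 12.25
eef_pos: [0.5301, -0.1958, 0.1307]
ee_rot: [[0.001, -0.023, -1.0], [-0.0, -1.0, 0.023], [-1.0, 0.0, -0.001]]
wrist_force: [-0.3, 0.0, 0.5]
grip_width: 0.0286
```

Call:
servo_tool:
  twist:
    - [0,0,0]
    - [0,0,0]
    - [0,0,0]
    - [0,0,0]
    - [0,0,0]
    - [0,0,0]
  offset:
    - [0,0,0]
    - [0,0,0]
    - [0,0,0]
    - [0,0,0]
    - [0,0,0]
    - [0,0,0]
  grip: [0.4,0.45,0.5,0.55,0.55,0.55]

```text
time_s: 12.85
eef_pos: [0.5298, -0.1958, 0.1304]
ee_rot: [[-0.0, -0.023, -1.0], [-0.0, -1.0, 0.023], [-1.0, 0.0, 0.0]]
wrist_force: [0.0, -0.6, 0.2]
grip_width: 0.0484
```

Call:
servo_tool:
  twist:
    - [0,0,0]
    - [0,0,0]
    - [0,0,0]
    - [0,0,0]
    - [0,0,0]
    - [0,0,0]
    - [0,0,0]
    - [0,0,0]
  offset:
    - [-8,0,0]
    - [-15,0,0]
    - [-25,0,0]
    - [-30,0,0]
    - [-35,0,0]
    - [-35,0,0]
    - [-20,0,0]
    - [0,0,0]
  grip: [0.55,0.55,0.55,0.55,0.55,0.3,0,0]

```text
time_s: 13.65
eef_pos: [0.5316, -0.1963, 0.303]
ee_rot: [[0.007, -0.023, -1.0], [-0.002, -1.0, 0.023], [-1.0, 0.002, -0.007]]
wrist_force: [0.5, -0.1, 0.5]
grip_width: 0.0268
```

```bash
python3 - <<'E'
from h import *
p,W,c=grab("wrist",6)
p2,W2,c2=grab("scene",6)
cv2.imwrite("pics/scene6c.png",cv2.resize(p2[60:260,220:480],None,fx=3,fy=3))
q=W[np.isfinite(W[...,2])]; a=q[(abs(q[:,0]-.53)<.045)&(abs(q[:,1]+.195)<.055)&(q[:,2]>.11)&(q[:,2]<.126)]
print(len(a),a.mean(0),(a.min(0)+a.max(0))/2,a.max(0)-a.min(0))
E
```

```text
582 [ 0.53234384 -0.19582475  0.11916491] [ 0.53137385 -0.19604924  0.11611478] [0.02905198 0.02833023 0.01218327]
```

View pics/wrist6.png

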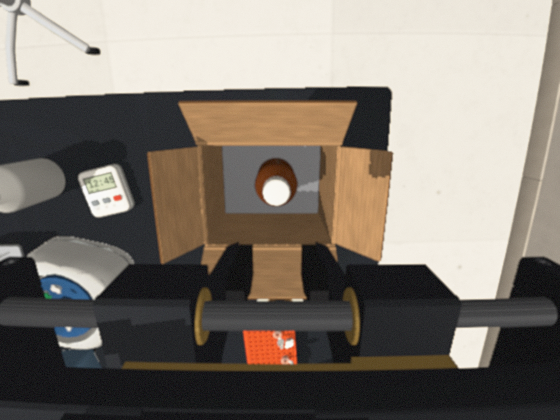

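View pics/scene6c.png

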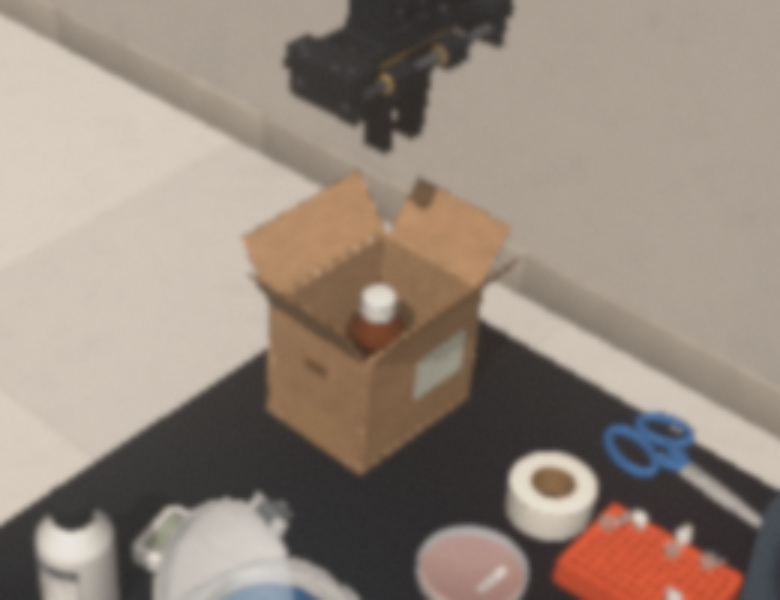

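The bottle stands alone on the pad at (0.531,-0.196), cap top at 0.119, with all flaps open. Next is the right flap, with the fingers shut: I go outside it and down.

Call:
servo_tool:
  twist:
    - [0,0,0]
    - [0,0,0]
    - [0,0,0]
    - [0,0,0]
    - [0,0,0]
    - [0,0,0]
    - [0,0,0]
    - [0,0,0]
    - [0,0,0]
    - [0,0,0]
    - [0,0,0]
    - [0,0,0]
    - [0,0,0]
  offset:
    - [0,15,1]
    - [0,30,0.6]
    - [0,35,0]
    - [0,30,0]
    - [0,20,0]
    - [10,9,0]
    - [25,0,0]
    - [30,0,0]
    - [25,0,0]
    - [15,0,0]
    - [10,0,0]
    - [5,0,0]
    - [0,0,0]
  grip: [0,0,0,0,0,0,0,0,0,0,0,0,0]

```text
time_s: 15.05
eef_pos: [0.5252, -0.3346, 0.1783]
ee_rot: [[-0.0, -0.023, -1.0], [0.0, -1.0, 0.023], [-1.0, -0.0, 0.0]]
wrist_force: [0.0, -0.4, -0.7]
grip_width: 0.0004
```

```bash
python3 - <<'E'
from h import *
from station import r
print(r.state()["grip_width"])
p,W,c=grab("wrist",7)
p2,W2,c2=grab("scene",7)
cv2.imwrite("pics/scene7c.png",cv2.resize(p2[60:260,220:480],None,fx=3,fy=3))
E
```

```text
0.00041055474912588983
```

View pics/wrist7.png

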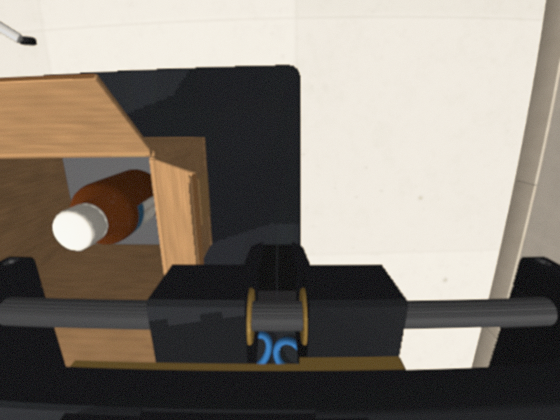

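View pics/scene7c.png

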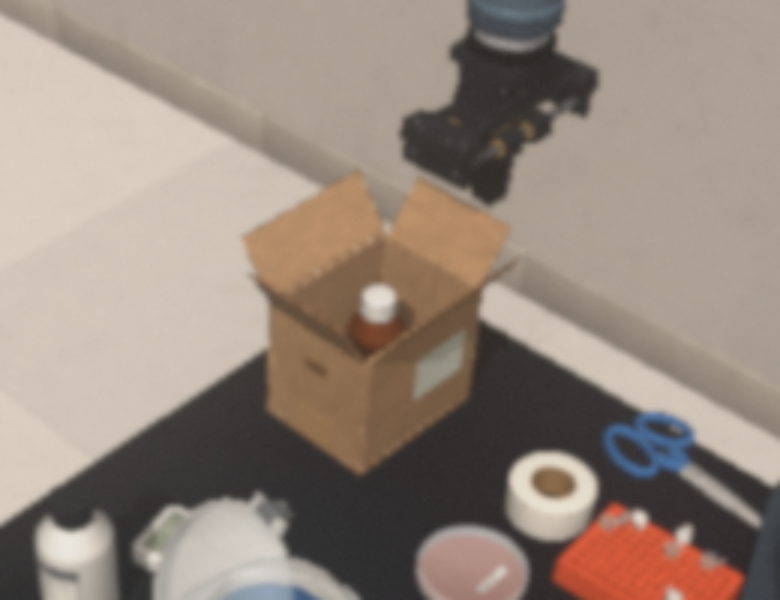

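Call:
servo_tool:
  twist:
    - [0,0,0]
    - [0,0,0]
    - [0,0,0]
    - [0,0,0]
    - [0,0,0]
    - [0,0,0]
    - [0,0,0]
    - [0,0,0]
    - [0,0,0]
    - [0,0,0]
    - [0,0,0]
  offset:
    - [-2.2,-7.7,0]
    - [-2.2,-7.7,0]
    - [-2.2,-7.7,0]
    - [-2.2,-7.7,0]
    - [-2.2,-7.7,0]
    - [-2.2,-7.7,0]
    - [-2.2,-7.7,0]
    - [-1,-7.5,0]
    - [-1,-7.5,0]
    - [2,-6,0]
    - [2,-6,0]
  grip: [0,0,0,0,0,0,0,0,0,0,0]

```text
time_s: 16.25
eef_pos: [0.527, -0.2532, 0.1917]
ee_rot: [[0.0, -0.023, -1.0], [0.0, -1.0, 0.023], [-1.0, -0.0, -0.0]]
wrist_force: [0.7, -1.1, 0.0]
grip_width: 0.0006
```

```bash
python3 - <<'E'
from h import *
p2,W2,c2=grab("scene",8)
cv2.imwrite("pics/scene8c.png",cv2.resize(p2[60:260,220:480],None,fx=3,fy=3))
E
```

```text
(no output)
```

View pics/scene8c.png

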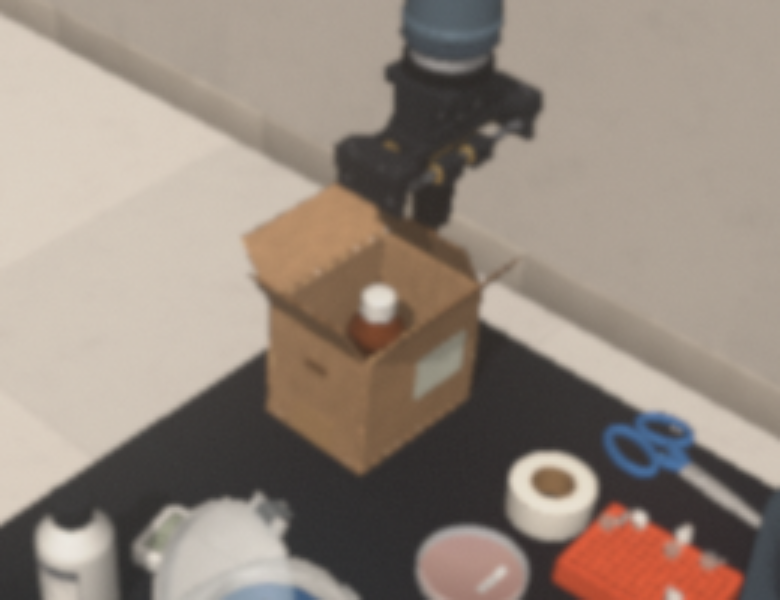

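The right flap is past upright, with the finger at (435,210) against it. I carry on down.

Call:
servo_tool:
  twist:
    - [0,0,0]
    - [0,0,0]
    - [0,0,0]
    - [0,0,0]
    - [0,0,0]
    - [0,0,0]
    - [0,0,0]
    - [0,0,0]
    - [0,0,0]
    - [0,0,0]
  offset:
    - [3.5,-4.5,0]
    - [3.5,-4.5,0]
    - [4.5,-3.5,0]
    - [4.5,-3.5,0]
    - [5,-2.5,0]
    - [5,-2.5,0]
    - [6,-2,0]
    - [3,-1,0]
    - [1.5,0,0]
    - [0,0,0]
  grip: [0,0,0,0,0,0,0,0,0,0]

```text
time_s: 17.3
eef_pos: [0.5273, -0.2298, 0.155]
ee_rot: [[-0.001, -0.023, -1.0], [0.0, -1.0, 0.023], [-1.0, -0.0, 0.001]]
wrist_force: [-0.1, 0.3, 0.5]
grip_width: 0.0005
```

```bash
python3 - <<'E'
from h import *
p2,W2,c2=grab("scene",9)
cv2.imwrite("pics/scene9c.png",cv2.resize(p2[60:260,220:480],None,fx=3,fy=3))
E
```

```text
(no output)
```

View pics/scene9c.png

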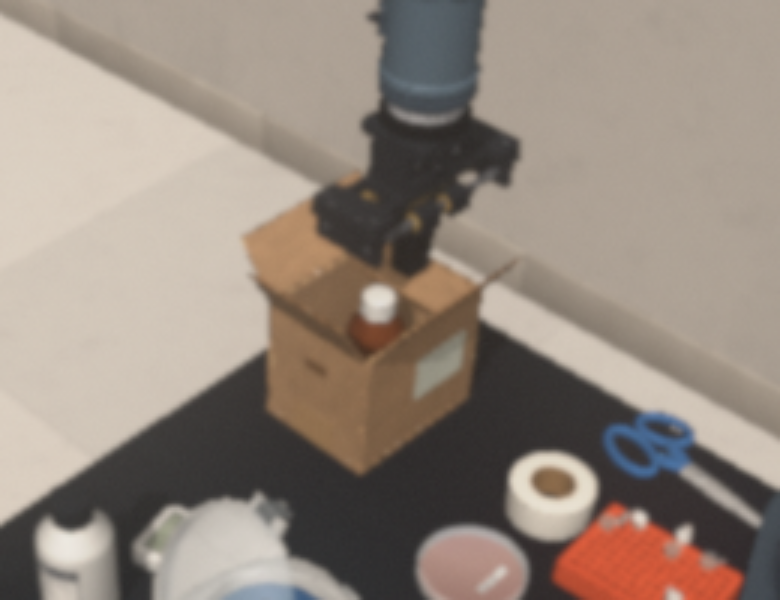

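The right flap is down. I press a touch more, then rise and go outside the left flap.

Call:
servo_tool:
  twist:
    - [0,0,0]
    - [0,0,0]
    - [0,0,0]
    - [0,0,0]
    - [0,0,0]
    - [0,0,0]
    - [0,0,0]
    - [0,0,0]
    - [0,0,0]
    - [0,0,0]
    - [0,0,0]
    - [0,0,0]
    - [0,0,0]
    - [0,0,0]
    - [0,0,0]
    - [0,0,0]
  offset:
    - [1.5,0,0]
    - [0,0,0]
    - [-10,0,0]
    - [-25,0,0]
    - [-30,0,0]
    - [-25,-10,0]
    - [-6,-25,-0.4]
    - [0,-35,-0.4]
    - [0,-35,-0.4]
    - [0,-35,-0.2]
    - [0,-28,0]
    - [5,-15,0]
    - [20,-5,0]
    - [25,0,0]
    - [15,0,0]
    - [5,0,0]
  grip: [0,0,0,0,0,0,0,0,0,0,0,0,0,0,0,0]

```text
time_s: 18.95
eef_pos: [0.5323, -0.0419, 0.1788]
ee_rot: [[-0.002, -0.023, -1.0], [-0.0, -1.0, 0.023], [-1.0, 0.0, 0.002]]
wrist_force: [-0.1, 0.4, -0.5]
grip_width: 0.0004
```

Call:
servo_tool:
  twist:
    - [0,0,0]
    - [0,0,0]
  offset:
    - [0,0,0]
    - [0,0,0]
  grip: [0,0]

```text
time_s: 19.15
eef_pos: [0.5338, -0.042, 0.1808]
ee_rot: [[0.001, -0.023, -1.0], [-0.0, -1.0, 0.023], [-1.0, 0.0, -0.001]]
wrist_force: [-0.2, 0.1, 1.1]
grip_width: 0.0002
```

```bash
python3 - <<'E'
from h import *
p2,W2,c2=grab("scene",10)
cv2.imwrite("pics/scene10c.png",cv2.resize(p2[60:260,220:480],None,fx=3,fy=3))
q=W2[np.isfinite(W2[...,2])]
a=q[(abs(q[:,0]-.53)<.04)&(q[:,1]>-.255)&(q[:,1]<-.215)&(q[:,2]>.1)&(q[:,2]<.16)]
A=np.c_[a[:,0],a[:,1],np.ones(len(a))]; print(len(a),a.mean(0),np.linalg.lstsq(A,a[:,2],rcond=None)[0])
w=q[(q[:,0]<.49)&(q[:,0]>.45)&(q[:,2]<.1)&(q[:,2]>.02)&(q[:,1]>-.24)&(q[:,1]<-.13)]
ce=np.median(w,0); print(ce,np.linalg.svd(w-ce,full_matrices=False)[2][2])
w=q[(q[:,1]>-.125)&(q[:,1]<-.10)&(q[:,2]<.1)&(q[:,2]>.02)&(q[:,0]>.48)&(q[:,0]<.57)]
ce=np.median(w,0); print(ce,np.linalg.svd(w-ce,full_matrices=False)[2][2])
E
```

```text
281 [ 0.528684   -0.23498138  0.12976158] [ 0.00098194 -0.00049702  0.12912565]
[ 0.47230042 -0.18186854  0.0612871 ] [ 0.99958169 -0.02872886  0.0033315 ]
[ 0.52347899 -0.11429184  0.06119077] [-0.01873062 -0.99981671 -0.00396347]
```

View pics/scene10c.png

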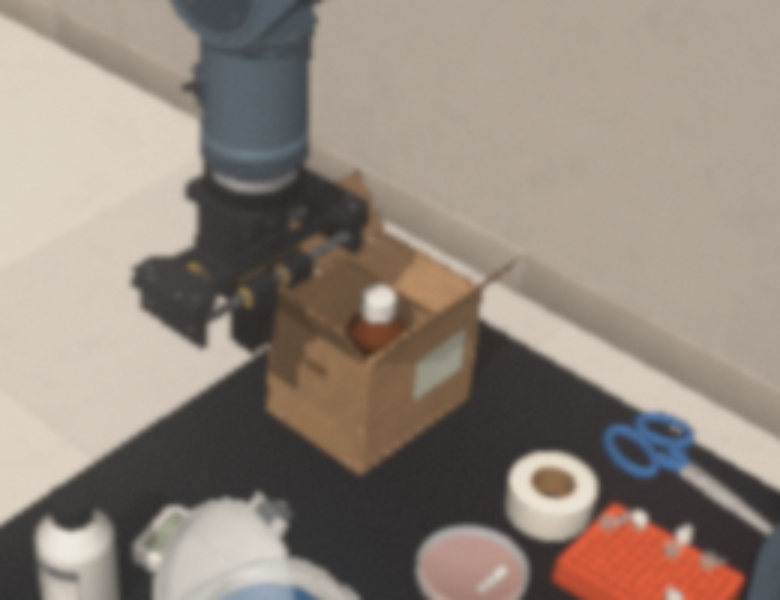

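The right flap fits as flat (slope about 0, z 0.1298) and the carton has not moved. Now the left flap.

Call:
servo_tool:
  twist:
    - [0,0,0]
    - [0,0,0]
    - [0,0,0]
    - [0,0,0]
    - [0,0,0]
    - [0,0,0]
    - [0,0,0]
    - [0,0,0]
    - [0,0,0]
    - [0,0,0]
    - [0,0,0]
  offset:
    - [-1.8,7.7,0]
    - [-1.8,7.7,0]
    - [-1.8,7.7,0]
    - [-1.8,7.7,0]
    - [-1.8,7.7,0]
    - [-1.8,7.7,0]
    - [-1.8,7.7,0]
    - [-1,7.5,0]
    - [-1,7.5,0]
    - [2,6,0]
    - [2,6,0]
  grip: [0,0,0,0,0,0,0,0,0,0,0]

```text
time_s: 20.3
eef_pos: [0.5313, -0.1233, 0.1903]
ee_rot: [[0.0, -0.023, -1.0], [-0.0, -1.0, 0.023], [-1.0, 0.0, -0.0]]
wrist_force: [-0.4, 1.4, 0.1]
grip_width: 0.0006
```

Call:
servo_tool:
  twist:
    - [0,0,0]
    - [0,0,0]
    - [0,0,0]
    - [0,0,0]
    - [0,0,0]
    - [0,0,0]
    - [0,0,0]
    - [0,0,0]
    - [0,0,0]
    - [0,0,0]
    - [0,0,0]
  offset:
    - [3.5,4.5,0]
    - [3.5,4.5,0]
    - [4.5,3.5,0]
    - [4.5,3.5,0]
    - [5,2.5,0]
    - [5,2.5,0]
    - [6,2,0]
    - [3,1,0]
    - [2,0,0]
    - [1,0,0]
    - [0,0,0]
  grip: [0,0,0,0,0,0,0,0,0,0,0]

```text
time_s: 21.4
eef_pos: [0.5306, -0.1467, 0.1541]
ee_rot: [[-0.0, -0.023, -1.0], [-0.0, -1.0, 0.023], [-1.0, 0.0, 0.0]]
wrist_force: [-6.3, 2.2, 17.5]
grip_width: 0.0001
```

Call:
servo_tool:
  twist:
    - [0,0,0]
    - [0,0,0]
    - [0,0,0]
  offset:
    - [0.5,0,0]
    - [0,0,0]
    - [0,0,0]
  grip: [0,0,0]

```text
time_s: 21.7
eef_pos: [0.5307, -0.1467, 0.1539]
ee_rot: [[-0.0, -0.023, -1.0], [-0.0, -1.0, 0.023], [-1.0, 0.0, 0.0]]
wrist_force: [-7.9, 1.6, 21.5]
grip_width: 0.0004
```

The left flap is pressed flat (21 N up, resting on the wall). I rise and go to the outside of the near flap.

Call:
servo_tool:
  twist:
    - [0,0,0]
    - [0,0,0]
    - [0,0,0]
    - [0,0,0]
    - [0,0,0]
    - [0,0,0]
    - [0,0,0]
    - [0,0,0]
    - [0,0,0]
    - [0,0,0]
    - [0,0,0]
    - [0,0,0]
    - [0,0,0]
  offset:
    - [-10,0,0]
    - [-25,0,0]
    - [-30,0,0]
    - [-30,4,10]
    - [-6,8,20]
    - [0,10,30]
    - [0,10,30]
    - [0,8,23]
    - [5,2,10]
    - [20,0,0]
    - [25,0,0]
    - [15,0,0]
    - [5,0,0]
  grip: [0,0,0,0,0,0,0,0,0,0,0,0,0]

```text
time_s: 23.0
eef_pos: [0.4066, -0.1852, 0.1813]
ee_rot: [[-0.002, -0.022, -1.0], [0.001, -1.0, 0.022], [-1.0, -0.001, 0.002]]
wrist_force: [-0.1, 0.0, -0.1]
grip_width: 0.0007
```

Call:
servo_tool:
  twist:
    - [0,0,0]
    - [0,0,0]
  offset:
    - [0,0,0]
    - [0,0,0]
  grip: [0,0]

```text
time_s: 23.2
eef_pos: [0.4076, -0.1859, 0.1834]
ee_rot: [[0.001, -0.022, -1.0], [-0.0, -1.0, 0.022], [-1.0, 0.0, -0.001]]
wrist_force: [0.1, -0.7, -0.6]
grip_width: 0.0005
```

```bash
python3 - <<'E'
from h import *
from station import r
print(r.state()["qpos"].round(2))
for n in ("scene","side"):
    p2,W2,c2=grab(n,11)
    if n=="scene": cv2.imwrite("pics/scene11c.png",cv2.resize(p2[60:260,220:480],None,fx=3,fy=3))
    q=W2[np.isfinite(W2[...,2])]
    for nm,y0,y1 in (("R",-.255,-.215),("L",-.16,-.122)):
        a=q[(abs(q[:,0]-.53)<.04)&(q[:,1]>y0)&(q[:,1]<y1)&(q[:,2]>.1)&(q[:,2]<.16)]
        A=np.c_[a[:,0],a[:,1],np.ones(len(a))]; print(n,nm,len(a),a.mean(0).round(4),np.linalg.lstsq(A,a[:,2],rcond=None)[0])
    w=q[(q[:,0]<.49)&(q[:,0]>.45)&(q[:,2]<.1)&(q[:,2]>.02)&(q[:,1]>-.24)&(q[:,1]<-.13)]
    ce=np.median(w,0); print(ce,np.linalg.svd(w-ce,full_matrices=False)[2][2])
    w=q[(q[:,1]>-.125)&(q[:,1]<-.10)&(q[:,2]<.1)&(q[:,2]>.02)&(q[:,0]>.48)&(q[:,0]<.57)]
    ce=np.median(w,0); print(ce,np.linalg.svd(w-ce,full_matrices=False)[2][2])
E
```

```text
[ 0.44  0.32 -0.13  2.12  0.06  0.7  -1.33]
scene R 60 [ 0.5592 -0.2322  0.1304] [0.03986872 0.01297204 0.11107364]
scene L 307 [ 0.529  -0.1413  0.1293] [ 0.00134658 -0.00259042  0.1282514 ]
[ 0.4721986  -0.1826189   0.06156661] [ 0.99962599 -0.02705989  0.00395584]
[ 0.52268266 -0.11436601  0.06039166] [-0.0159     -0.99986087 -0.00504317]
side R 160 [ 0.5297 -0.2353  0.129 ] [0.01883512 0.08859966 0.13987937]
side L 177 [ 0.5297 -0.1404  0.1291] [-0.01582675 -0.07527401  0.12694397]
[ 0.47107197 -0.18112412  0.06260329] [ 0.99957817 -0.02853396  0.00541291]
[ 0.52491566 -0.11658385  0.06080027] [-0.02588293 -0.99966215 -0.00238073]
```

View pics/scene11c.png

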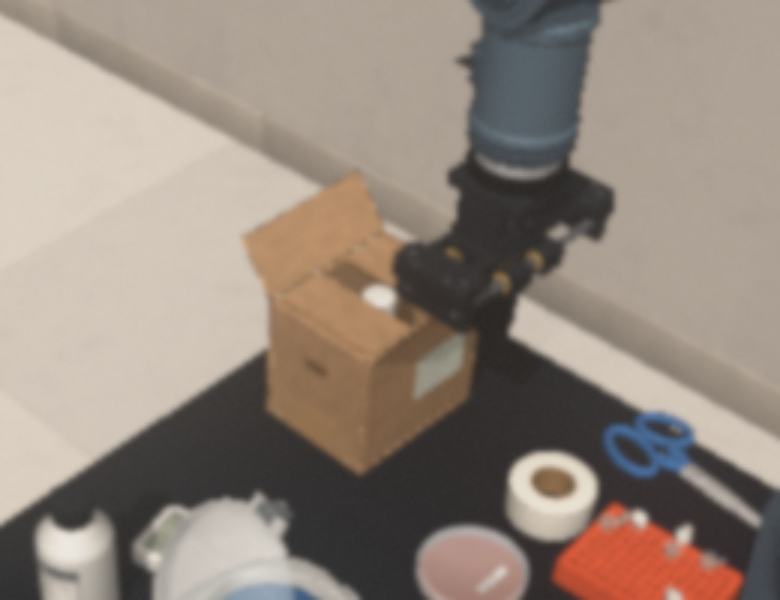

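Both short flaps are flat at z 0.129, both long flaps are still open, and the carton has not moved. I fold the near flap.

Call:
servo_tool:
  twist:
    - [0,0,0]
    - [0,0,0]
    - [0,0,0]
    - [0,0,0]
    - [0,0,0]
    - [0,0,0]
    - [0,0,0]
    - [0,0,0]
    - [0,0,0]
    - [0,0,0]
    - [0,0,0]
  offset:
    - [-2,0,-7.6]
    - [-2,0,-7.6]
    - [-2,0,-7.6]
    - [-2,0,-7.6]
    - [-2,0,-7.6]
    - [-2,0,-7.6]
    - [-2,0,-7.6]
    - [-1,0,-7.5]
    - [-1,0,-7.5]
    - [2,0,-6]
    - [2,0,-6]
  grip: [0,0,0,0,0,0,0,0,0,0,0]

```text
time_s: 24.4
eef_pos: [0.4875, -0.1878, 0.1947]
ee_rot: [[-0.0, -0.023, -1.0], [-0.0, -1.0, 0.023], [-1.0, 0.0, 0.0]]
wrist_force: [-0.5, 0.9, -0.1]
grip_width: 0.0007
```

Call:
servo_tool:
  twist:
    - [0,0,0]
    - [0,0,0]
    - [0,0,0]
    - [0,0,0]
    - [0,0,0]
    - [0,0,0]
    - [0,0,0]
    - [0,0,0]
    - [0,0,0]
    - [0,0,0]
    - [0,0,0]
  offset:
    - [3.5,0,-4.5]
    - [3.5,0,-4.5]
    - [4.5,0,-3.5]
    - [4.5,0,-3.5]
    - [5,0,-2.5]
    - [5,0,-2.5]
    - [6,0,-2]
    - [3,0,-1]
    - [2,0,0]
    - [0.5,0,0]
    - [0,0,0]
  grip: [0,0,0,0,0,0,0,0,0,0,0]

```text
time_s: 25.5
eef_pos: [0.5111, -0.1883, 0.1579]
ee_rot: [[0.0, -0.023, -1.0], [-0.0, -1.0, 0.023], [-1.0, 0.0, -0.0]]
wrist_force: [-0.5, 0.9, 4.4]
grip_width: 0.0006
```

Call:
servo_tool:
  twist:
    - [0,0,0]
    - [0,0,0]
  offset:
    - [0,0,0]
    - [0,0,0]
  grip: [0,0]

```text
time_s: 25.7
eef_pos: [0.5112, -0.1883, 0.1579]
ee_rot: [[0.0, -0.023, -1.0], [-0.0, -1.0, 0.023], [-1.0, 0.0, -0.0]]
wrist_force: [-2.6, 0.6, 5.7]
grip_width: 0.0007
```

```bash
python3 - <<'E'
from h import *
p2,W2,c2=grab("scene",12)
cv2.imwrite("pics/scene12c.png",cv2.resize(p2[60:260,220:480],None,fx=3,fy=3))
E
```

```text
(no output)
```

View pics/scene12c.png

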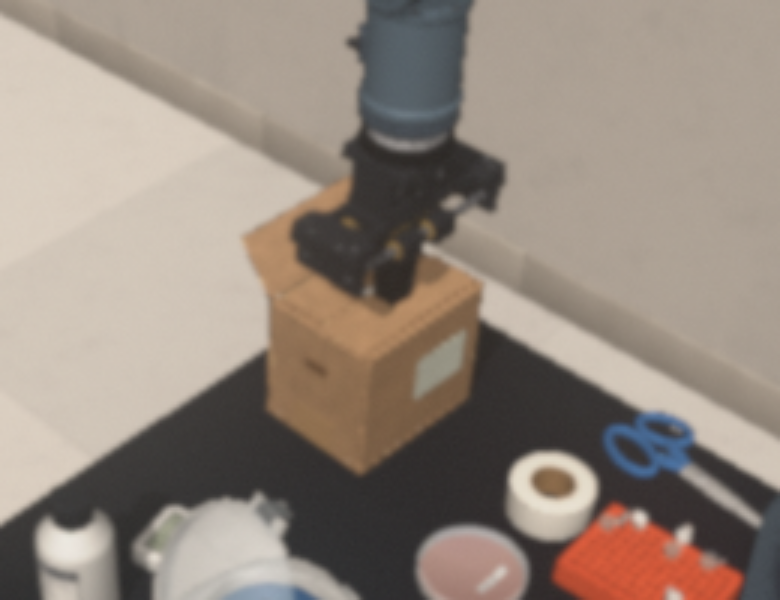

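The near flap is flat under the finger (5.7 N). I go over to the outside of the far flap.

Call:
servo_tool:
  twist:
    - [0,0,0]
    - [0,0,0]
    - [0,0,0]
    - [0,0,0]
    - [0,0,0]
    - [0,0,0]
    - [0,0,0]
    - [0,0,0]
    - [0,0,0]
    - [0,0,0]
    - [0,0,0]
    - [0,0,0]
    - [0,0,0]
    - [0,0,0]
    - [0,0,0]
  offset:
    - [-10,0,0]
    - [-25,0,0]
    - [-30,0,0]
    - [-28,0,-8]
    - [-8,0,-22]
    - [0,0,-30]
    - [0,0,-32]
    - [0,0,-28]
    - [0,0,-15]
    - [5,0,-7]
    - [20,0,0]
    - [25,0,0]
    - [15,0,0]
    - [9,0,0]
    - [0,0,0]
  grip: [0,0,0,0,0,0,0,0,0,0,0,0,0,0,0]

```text
time_s: 27.25
eef_pos: [0.6521, -0.1915, 0.1834]
ee_rot: [[-0.002, -0.023, -1.0], [0.0, -1.0, 0.023], [-1.0, -0.0, 0.002]]
wrist_force: [0.0, -0.7, -0.2]
grip_width: 0.0004
```

Call:
servo_tool:
  twist:
    - [0,0,0]
    - [0,0,0]
  offset:
    - [0,0,0]
    - [0,0,0]
  grip: [0,0]

```text
time_s: 27.45
eef_pos: [0.6537, -0.1917, 0.1857]
ee_rot: [[0.002, -0.023, -1.0], [-0.0, -1.0, 0.023], [-1.0, 0.0, -0.002]]
wrist_force: [-0.2, -0.7, 0.2]
grip_width: 0.0007
```

```bash
python3 - <<'E'
from h import *
p2,W2,c2=grab("scene",13)
cv2.imwrite("pics/scene13c.png",cv2.resize(p2[60:260,220:480],None,fx=3,fy=3))
E
```

```text
(no output)
```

View pics/scene13c.png

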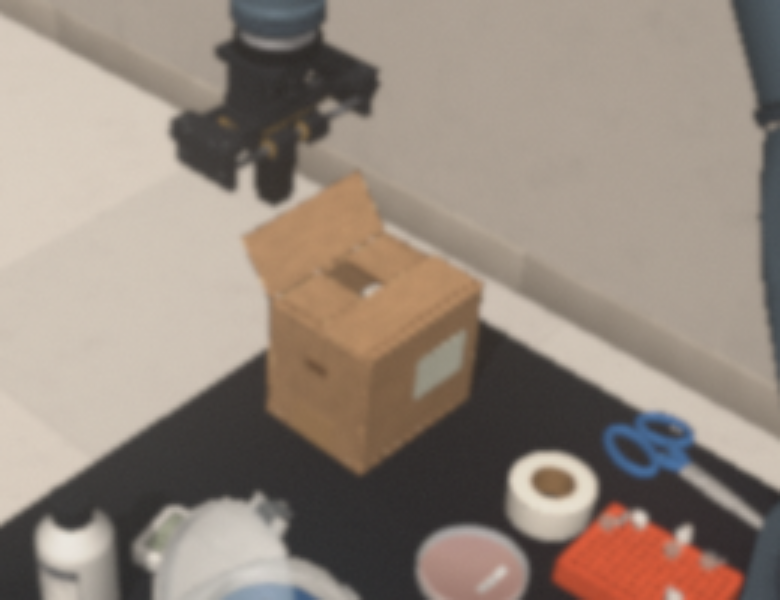

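The finger at (275,180) stands outside the far flap, and the other three flaps are down. I fold the far flap.

Call:
servo_tool:
  twist:
    - [0,0,0]
    - [0,0,0]
    - [0,0,0]
    - [0,0,0]
    - [0,0,0]
    - [0,0,0]
    - [0,0,0]
    - [0,0,0]
    - [0,0,0]
    - [0,0,0]
    - [0,0,0]
  offset:
    - [-1.8,0,7.8]
    - [-1.8,0,7.8]
    - [-1.8,0,7.8]
    - [-1.8,0,7.8]
    - [-1.8,0,7.8]
    - [-1.8,0,7.8]
    - [-1.8,0,7.8]
    - [-1,0,7.5]
    - [-1,0,7.5]
    - [2,0,6]
    - [2,0,6]
  grip: [0,0,0,0,0,0,0,0,0,0,0]

```text
time_s: 28.6
eef_pos: [0.5709, -0.1896, 0.1949]
ee_rot: [[0.0, -0.023, -1.0], [-0.0, -1.0, 0.023], [-1.0, 0.0, -0.0]]
wrist_force: [0.5, 0.2, -0.3]
grip_width: 0.0003
```

Call:
servo_tool:
  twist:
    - [0,0,0]
    - [0,0,0]
    - [0,0,0]
    - [0,0,0]
    - [0,0,0]
    - [0,0,0]
    - [0,0,0]
    - [0,0,0]
    - [0,0,0]
    - [0,0,0]
    - [0,0,0]
  offset:
    - [3.5,0,4.5]
    - [3.5,0,4.5]
    - [4.5,0,3.5]
    - [4.5,0,3.5]
    - [5,0,2.5]
    - [5,0,2.5]
    - [6,0,2]
    - [3,0,1]
    - [2.5,0,0]
    - [1,0,0]
    - [0,0,0]
  grip: [0,0,0,0,0,0,0,0,0,0,0]

```text
time_s: 29.7
eef_pos: [0.5475, -0.1891, 0.1595]
ee_rot: [[0.0, -0.023, -1.0], [-0.0, -1.0, 0.023], [-1.0, 0.0, -0.0]]
wrist_force: [-10.0, 3.2, 28.8]
grip_width: 0.0007
```

Call:
servo_tool:
  twist:
    - [0,0,0]
    - [0,0,0]
  offset:
    - [0,0,0]
    - [0,0,0]
  grip: [0,0]

```text
time_s: 29.9
eef_pos: [0.5475, -0.1891, 0.1595]
ee_rot: [[0.0, -0.023, -1.0], [-0.0, -1.0, 0.023], [-1.0, 0.0, -0.0]]
wrist_force: [-10.0, 3.3, 27.9]
grip_width: 0.0003
```

It stopped at 28 N with the tip about 2 mm above the nominal top. I rise and look.

Call:
servo_tool:
  twist:
    - [0,0,0]
    - [0,0,0]
    - [0,0,0]
    - [0,0,0]
    - [0,0,0]
    - [0,0,0]
    - [0,0,0]
    - [0,0,0]
    - [0,0,0]
  offset:
    - [-5,0,0]
    - [-15,0,0]
    - [-25,0,0]
    - [-30,0,15]
    - [-30,0,20]
    - [-30,0,20]
    - [-15,0,10]
    - [0,0,0]
    - [0,0,0]
  grip: [0,0,0,0,0,0,0,0,0]

```text
time_s: 30.8
eef_pos: [0.4826, -0.1876, 0.3064]
ee_rot: [[0.0, -0.023, -1.0], [-0.0, -1.0, 0.023], [-1.0, 0.0, -0.0]]
wrist_force: [-0.1, -0.7, -1.3]
grip_width: 0.0006
```

```bash
cat > chk.py <<'E'
from h import *
import sys
tag=sys.argv[1]
for n in ("scene","side","wrist"):
    p2,W2,c2=grab(n,tag)
    if n=="scene": cv2.imwrite(f"pics/scene{tag}c.png",cv2.resize(p2[60:260,220:480],None,fx=3,fy=3))
    q=W2[np.isfinite(W2[...,2])]
    for nm,x0,x1,y0,y1 in (("near",.48,.522,-.25,-.13),("far",.538,.58,-.25,-.13)):
        a=q[(q[:,0]>x0)&(q[:,0]<x1)&(q[:,1]>y0)&(q[:,1]<y1)&(q[:,2]>.09)&(q[:,2]<.19)]
        if len(a)<20: continue
        A=np.c_[a[:,0],a[:,1],np.ones(len(a))]; print(n,nm,len(a),a.mean(0).round(4),np.linalg.lstsq(A,a[:,2],rcond=None)[0].round(4))
    w=q[(q[:,0]<.49)&(q[:,0]>.45)&(q[:,2]<.1)&(q[:,2]>.02)&(q[:,1]>-.24)&(q[:,1]<-.13)]
    if len(w)>30: ce=np.median(w,0); print(ce,np.linalg.svd(w-ce,full_matrices=False)[2][2])
    w=q[(q[:,1]>-.125)&(q[:,1]<-.10)&(q[:,2]<.1)&(q[:,2]>.02)&(q[:,0]>.48)&(q[:,0]<.57)]
    if len(w)>30: ce=np.median(w,0); print(ce,np.linalg.svd(w-ce,full_matrices=False)[2][2])
E
python3 chk.py 14
```

```text
scene near 494 [ 0.5006 -0.1884  0.1329] [-0.0008 -0.0007  0.1332]
scene far 444 [ 0.5588 -0.1885  0.1346] [-0.036  -0.0042  0.1539]
[ 0.47220247 -0.18261139  0.06169471] [ 0.99949248 -0.03136841  0.00554991]
[ 0.52398857 -0.11429725  0.06090257] [-0.01688078 -0.99985515 -0.00217425]
side near 255 [ 0.5012 -0.1873  0.1332] [-0.0021 -0.0025  0.1337]
side far 244 [ 0.5587 -0.1865  0.1347] [-0.0501 -0.0027  0.1622]
[ 0.47118087 -0.18070154  0.06247499] [ 0.99962865 -0.02701522  0.00356838]
[ 0.52473193 -0.11661536  0.06123344] [-0.02105135 -0.9997759  -0.00223464]
wrist near 4730 [ 0.5014 -0.19    0.1318] [-0.0042  0.0006  0.134 ]
wrist far 5592 [ 0.5593 -0.19    0.133 ] [-0.056   0.0009  0.1645]
```

View pics/scene14c.png

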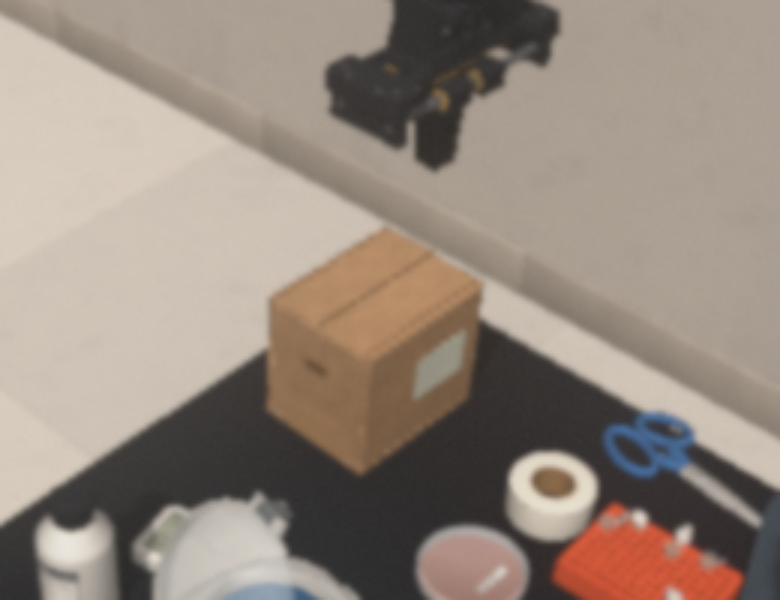

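View pics/wrist14.png

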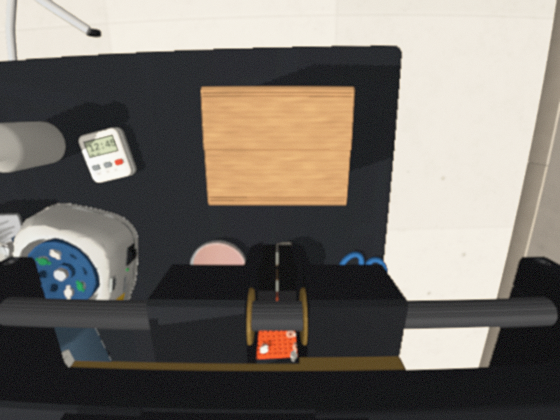

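All four flaps are down. The near flap fits at about 0 rad and the far one at about 0.05 rad, against a limit of 0.15. The carton has not moved and the robot is clear, so I hand in.

```bash
python3 - <<'E'
from station import r
print(r.hand_in())
E
```

```text
the job is handed in; nothing more can be done
None
```

I packed the amber bottle and closed the carton. I handed the job in at about 31 s of the 61 s allowed; the hand-in gives no verdict.

**Packing:** I pinched the bottle by its cap and lowered it slowly onto the pad. Before letting go, the wrist reading had changed from carrying its weight to about zero. After release the bottle stood free and upright at about (0.531, -0.196), with its cap top at z = 0.119 and all four flaps still open.

**Closing:** With the fingers shut I folded right, left, near, then far. Both short flaps were flat at about z = 0.129 while the long ones were still open.

**Last checks:**
- **Flaps:** the near flap fits at about 0 rad. The far flap fits at 0.04 to 0.06 rad, inside the 0.15 limit.
- **Far flap stop:** it stopped about 2 mm above nominal at 28 N, probably because its edge rests on the near flap's edge.
- **Carton:** its walls measured within about 1 mm of where they began.
- **Robot:** the gripper was clear of everything at hand-in.

**Not measured:**
- **Bystanders:** I checked the white bottle and timer by eye only. They look undisturbed, and nothing pushed against them.
- **Bottle inside:** it could not be seen after the carton was closed. I last measured it after setting it down and last saw its cap, in place, just before the far flap closed.

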